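# Load the condenser turret's phase rings and show one to the camera in a mirror

## Robot

A 7-joint arm with a two-finger parallel gripper is mounted at the origin on the work surface. World frame = base frame: x ahead of the robot, y to its left, z up, the work surface at z = 0. Lengths are in m, angles in rad, forces in N, time in s.
With the tool pointing down it reaches from about 0.4 to 0.85 m from the base axis. Payload 4.5 kg.
Tool frame: the origin (TCP) lies midway between the tips of the shut fingers; the grasp point (between the pads) lies 19 mm behind it; x points along the fingers, y is the direction in which the jaws open and shut, and the axes are right-handed (so a half turn about x gives the same grasp; the last joint's range is limited). The gripper opens to 88 mm and grips with 3 to 60 N. Pads are 18 mm wide; open, the fingers measure 123 mm over their backs; the gripper's body (75 mm by 187 mm) begins 45 mm behind the grasp point.
Start: joints at [-1.253, 0.689, -0.195, 1.565, 0.157, 0.902, -0.215], TCP at [0.175, 0.6, 0.239] pointing down, gripper open.
Joint ranges: [-3.01, 3.01], [-0.46, 2.08], [-1.47, 1.51], [0.13, 2.56], [-1, 4.14], [0.04, 2.09], [-2.66, 2.66]. Speed limits (rad/s): [2.57, 2.57, 3.14, 3.14, 3.14, 3.14, 3.14].

## Interface

Orientations are given as a unit quaternion [x, y, z, w].
In Python, from plant import r, vision gives the robot as it stands.
- The arm moves only by the tool carry_out, never from a script. Its argument "series" is a list of rows, each an object with "dp": the shift along the tool's x, y, z in units of 30 mm (1.0 is 30 mm), a list of three; "yaw": the turn about the tool's x in units of 6 degrees (1.0 is 6 degrees); "jaw": the opening, from 0 (shut) to 1 (fully open). A call has exactly 5 rows; each row is the pose to reach, as a shift and turn from the pose measured when the call began, along the tool's axes at that moment; what a row does not reach only later rows make up. A row lasts 1/8 s, in which the tool goes at most 62.5 mm and 10.7 degrees, less where a joint would pass 70% of its speed; a pose out of reach is approached as far as the arm can. A call with a gripper value outside its range is refused whole. The fingers move at their own pace and stop on an object; "force" is the grip in N (left out, the last holds). Time passes only in rows, so rows that repeat a pose let the fingers close, or fill a call up. It gives the time, the measured TCP pose, the force and the opening at its end, in the units of the state.
- r.get_state(): the state, without advancing time (a new reading comes with each control period).
- vision.snapshot(name): name is "side" or "top"; returns (picture, depth): 384x512x3 uint8, red, green, blue; 384x512 float32, m along the optical axis (not along the pixel's ray), 0 where there is no reading.
- vision.get_calibration(name): a dict with "fx", "fy", "cx", "cy" (pixels), "world_to_cam" (4x4, takes a point from world to camera coordinates). Camera axes: x right, y down, z forward; pixel columns grow to the right and rows downward; lengths in m; the calibration is good to about 2 mm. A picture is of the moment at which its call begins. get_calibration takes no time and is no camera call.
- r.finish_job(): hands the job in, once; it reports no verdict.
The state is a dict: "clock": time; "q": joint angles; "qd": joint speeds; "joint_torque": joint torques, N m; "tool_pos": TCP position; "eef_rot": TCP orientation; "contact_force": force on the tool from outside, world axes, zero at the start; "moment": the same for the moment, N m; "opening": opening from 0.0 (shut) to 1.0 (fully open).
Only numpy, scipy, OpenCV 4.12 (cv2) and the standard library are available. Lean on these libraries where they do the work, as an engineer would, in place of code of your own. Each camera call takes 0.05 s, during which the arm holds its last target. There are 200 camera calls.

## Task

Drop the two phase-ring cells one by one into the open bores of the condenser turret, the large cell in the front bore and the small cell in the side bore, each fully home with its knurled head resting flat on the turret. Then pick up the inspection mirror, bring the middle of its face to the point below the front bore at which the inspection camera is aimed, and angle it so that the camera sees the ring on the large cell's underside in the mirror. The program finishes while still holding the mirror steady at that angle in the air, clear of everything else; leave the other loose things on the bench where they are.

Things in the scene. Friction and masses are not known exactly. Their poses are not given: they have to be found in the camera images.
- large_cell_center (a point): centre (half-way up) of the large phase-ring cell: a round metal insert standing upright, 25 mm tall, 60 g; below a dark barrel 34 mm across and 16 mm high with chamfered foot, above a knurled bright-edged head 42 mm across and 9 mm high. A white ring 21 mm across on black glass shows on its top and underside. z axis up. When home this point is 3.5 mm below the bore's mouth
- small_cell_center (a point): centre (half-way up) of the small phase-ring cell, same shape and heights: barrel 26 mm across and 16 mm high, head 34 mm across and 9 mm high, 25 mm tall in all, 40 g; z axis up along the cell. When it is home this point is 3.5 mm below the bore's mouth
- front_bore (a point): centre of the mouth of the turret's front (light-path) bore, for the large cell: the bore nearest the robot, 36 mm in diameter, open right through the turret, its centre 30 mm in from the rim, only bench below it. Its mouth is 176 mm above the bench. Axes: z up, x from this bore to the turret's centre (48 mm away) and on to the carrier behind
- side_bore (a point): centre of the mouth of the turret's other open bore, 28 mm in diameter and open right through, for the small cell; it lies 48 mm along x and -48 mm along y from the front bore (on the robot's right). Same axes as the front bore
- mirror_handle (a point): middle of the inspection mirror's handle, 7 mm above its underside: a straight black bar 110 mm long, 16 mm wide, 14 mm thick, lying flat on the bench; a thin steel stem leads from it to a round mirror 56 mm across, 6 mm thick. x axis along the handle towards the mirror, y across it, z out of the mirror's face (up as it lies). One stiff piece, 90 g
- mirror_face (a point): centre of the mirror's reflecting face, 140 mm along x and 3.5 mm along z from the middle of the handle; same axes: z is the direction in which the face looks
- inspection_mirror: the inspection mirror as a whole; origin below the middle of the handle on its underside (7 mm under point mirror_handle), same axes
- view_point (a point): the point at which the inspection camera is aimed: on the axis of the front bore, 75 mm above the bench (75 mm below the turret's underside). Its z axis is the direction in which the mirror's face must look there: half-way between straight up (to the ring in the bore) and the line to the camera's lens, so 27.5 degrees from the vertical towards the camera
- camera_lens (a point): middle of the front glass of the fixed inspection camera: a black barrel 34 mm across, an aluminium body 44 mm square behind it, on a steel post 320 mm tall with a round foot 60 mm across, standing far left of the turret, 355 mm from the front bore's axis. It looks down at 35 degrees to the view point from 280 mm away
- turret_stand: the fixed turret and its carrier; origin on the bench straight below the front bore, same axes. Turret: dark disc 156 mm across, flat top 176 mm and underside 150 mm above the bench, its two other positions closed by flush bright plugs; on top only a screw 18 mm high at x 104, y 37 mm stands up. The black carrier and its 10 mm base plate (130 mm wide) begin 35 mm behind the front bore's axis
- large_cell: the large cell as a whole; origin at the centre of its underside
- small_cell: the small cell as a whole; origin at the centre of its underside
- inspection_camera: the fixed camera with its post; origin on the bench straight below the view point, x axis level towards the camera
- lens_unit: bystander: the unscrewed condenser lens, a dark cone 66 mm across and 64 mm tall; origin at the centre of its underside
- objective_a: bystander: a steel objective 27 mm across and 46 mm tall, near the cells; origin at the centre of its underside
- objective_b: bystander: a brass objective 27 mm across and 46 mm tall, between mirror and robot; origin at the centre of its underside
- screwdriver: bystander: a screwdriver 160 mm long lying on the right; origin at its middle on the bench
- lens_cleaner: bystander: a white bottle 44 mm across and 110 mm tall on the left; origin at the centre of its underside
- air_blower: bystander: a black rubber air blower 58 mm across and 100 mm tall on the right; origin at the centre of its underside

How it is judged:
By the outcome, as a careful person would: the job done as asked, in the order asked, and still so for the second after the job is handed in, while the arm keeps its last pose, push and grip.
It also fails if it takes over 64 s, if anything falls off the work surface, if the arm or the gripper's body presses on something with over 40 N, if the wrist force passes 120 N, or if a joint passes its speed limit or range.

## Working session

There is one attempt and no reset: what is moved stays moved. The work goes in short steps, Python scripts to look and compute and a tool call to move; the robot and the scene stay as the last step left them, time stands still between calls to the robot, and variables do not carry over. Pictures are saved under pics/ and viewed, about 8 in all and at most 12, crops included, and the job is handed in when it is done.

Besides the shell and the picture viewer there is one more tool, called as name(argument=value, ...) on one line, values as JSON. carry_out: Moves the arm, as the interface text tells. Its arguments: {"type":"object","properties":{"series":{"type":"array"},"force":{"type":"number"}},"required":["series"]}

```bash
ls; mkdir -p pics; cat > h.py <<'E'
import numpy as np, cv2
from scipy.spatial.transform import Rotation as R
from plant import r, vision
def cal(n):
    c=vision.get_calibration(n); return c['fx'],c['fy'],c['cx'],c['cy'],np.array(c['world_to_cam'])
def cloud(n,d):
    fx,fy,cx,cy,T=cal(n); v,u=np.mgrid[:384,:512]
    P=np.stack([(u-cx)/fx*d,(v-cy)/fy*d,d,np.ones_like(d)],-1)
    return (P@np.linalg.inv(T).T)[...,:3]
def proj(n,p):
    fx,fy,cx,cy,T=cal(n); q=T@np.append(p,1); return fx*q[0]/q[2]+cx, fy*q[1]/q[2]+cy
def snap(n,name):
    im,d=vision.snapshot(n); np.savez('pics/'+name+'.npz',im=im,d=d,P=cloud(n,d)); cv2.imwrite('pics/'+name+'.png',cv2.resize(im[...,::-1],(800,600),interpolation=cv2.INTER_CUBIC)); return im,d,cloud(n,d)
E
python3 - <<'E'
from h import *
for n in('top','side'):
    im,d,P=snap(n,n+'0'); c=cal(n); print(n,c[:4],np.linalg.inv(c[4])[:3].round(3).tolist())
s=r.get_state(); print(s['clock'],s['tool_pos'],s['eef_rot'],s['opening'],s['contact_force'])
print(R.from_quat(s['eef_rot']).as_matrix().round(3))
E
```

```text
pics
top (486.30022838855575, 486.30022838855575, 263.38936453794884, 195.89366412398326) [[0.0, -0.984, 0.176, 0.307], [-1.0, -0.0, 0.002, -0.018], [-0.002, -0.176, -0.984, 1.614]]
side (480.04583385319677, 480.04583385319677, 257.26434251442583, 192.29641107968388) [[0.792, -0.319, 0.521, -0.172], [-0.611, -0.398, 0.685, -0.935], [-0.011, -0.86, -0.51, 0.865]]
0.1 [0.17486801 0.59943216 0.23797859] [ 0.09935467  0.70004375 -0.10056556  0.69996712] 0.9987690455001375 [-0.16787847 -0.50542912 -0.59861171]
[[-0.     0.28   0.96 ]
 [-0.002  0.96  -0.28 ]
 [-1.    -0.002  0.   ]]
```

View pics/top0.png

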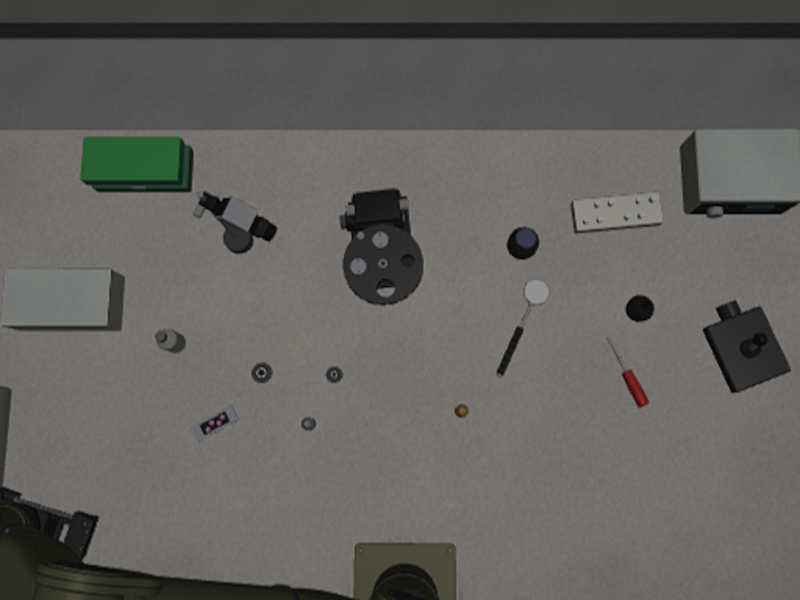

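View pics/side0.png

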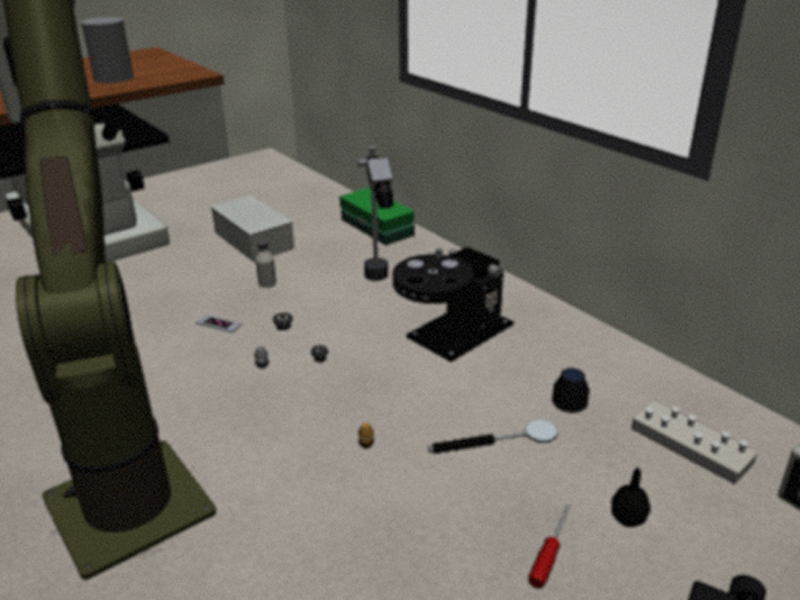

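The top view shows the large cell at about (261,373), small cell (334,374), objective_a (308,424), turret (383,263), front bore (386,288), side bore (408,261), and the mirror from (500,375) to (536,292). Next I'll rectify both cameras at the known heights to get precise centres.

```bash
cat >> h.py <<'E'
def rect(n,im,c,z,half,res=0.0005):
    "orthographic crop at plane z about c; up = +x, left = +y"
    fx,fy,cx,cy,T=cal(n); N=int(2*half/res)
    i,j=np.mgrid[:N,:N]; X=c[0]+half-i*res; Y=c[1]+half-j*res
    q=np.stack([X,Y,np.full_like(X,z),np.ones_like(X)],-1)@T.T
    return cv2.remap(im,(fx*q[...,0]/q[...,2]+cx).astype('f4'),(fy*q[...,1]/q[...,2]+cy).astype('f4'),cv2.INTER_CUBIC)
def ray(n,u,v,z):
    fx,fy,cx,cy,T=cal(n); M=np.linalg.inv(T); d=M[:3,:3]@[(u-cx)/fx,(v-cy)/fy,1]; o=M[:3,3]; return o+d*(z-o[2])/d[2]
E
python3 - <<'E'
from h import *
g={k:ray('top',a*.64,b*.64,z) for k,a,b,z in [('L',261,373,.025),('S',334,374,.025),('oa',308,424,.046),('ob',461,411,.046),('T',383,263,.176),('F',386,288,.176),('Sb',408,261,.176),('hand',510,350,.014),('disc',536,292,.01),('lens',523,242,.06),('foot',237,243,.01),('camb',265,230,.25),('bottle',170,340,.1)]}
for k,v in g.items(): print(k,v.round(3), [round(t) for t in proj('side',v)])
f={}
for n in('top','side'):
    D=np.load(f'pics/{n}0.npz'); P=D['P'];z=P[...,2]
    for k,lo,hi,rad in [('L',.018,.04,.03),('S',.018,.04,.03),('T',.165,.19,.1),('hand',.007,.03,.07),('disc',.006,.03,.04)]:
        m=(abs(z-(lo+hi)/2)<(hi-lo)/2)&(np.hypot(P[...,0]-g[k][0],P[...,1]-g[k][1])<rad)
        q=P[m]; e=(q.max(0)+q.min(0))/2
        print(n,k,m.sum(),'mean',q.mean(0).round(4),'mid',e.round(4),'ext',np.ptp(q,axis=0).round(4))
rows=[]
for n in('top','side'):
    im=cv2.convertScaleAbs(np.load(f'pics/{n}0.npz')['im'],alpha=1.8,beta=20)
    a=[cv2.resize(rect(n,im,g[k],z,h,res),(266,266),interpolation=cv2.INTER_AREA if 0 else cv2.INTER_CUBIC) for k,z,h,res in[('T',.176,.1,.0005),('L',.025,.04,.0003),('S',.025,.04,.0003)]]
    rows.append(np.hstack(a))
cv2.imwrite('pics/m1.png',np.vstack(rows)[...,::-1])
E
```

```text
L [0.448 0.3   0.025] [181, 202]
S [0.446 0.148 0.025] [205, 223]
oa [0.342 0.197 0.046] [167, 222]
ob [ 0.369 -0.116  0.046] [233, 271]
T [0.649 0.041 0.176] [278, 173]
F [0.599 0.034 0.176] [266, 179]
Sb [ 0.653 -0.008  0.176] [289, 179]
hand [ 0.498 -0.223  0.014] [297, 281]
disc [ 0.624 -0.282  0.01 ] [347, 274]
lens [ 0.722 -0.25   0.06 ] [364, 240]
foot [0.733 0.366 0.01 ] [239, 174]
camb [0.694 0.257 0.25 ] [247, 125]
bottle [0.508 0.471 0.1  ] [170, 159]
top L 136 mean [0.4511 0.3006 0.0252] mid [0.4508 0.3005 0.0278] ext [0.0397 0.0411 0.0193]
top S 94 mean [0.4473 0.1483 0.0253] mid [0.4472 0.1487 0.0258] ext [0.0333 0.0303 0.0147]
top T 1894 mean [0.6508 0.0426 0.1764] mid [0.6585 0.0413 0.1764] ext [0.1754 0.1525 0.0226]
top hand 234 mean [ 0.4999 -0.2239  0.013 ] mid [ 0.4958 -0.2253  0.0156] ext [0.1332 0.132  0.0171]
top disc 228 mean [ 0.6256 -0.2817  0.0116] mid [ 0.6257 -0.2843  0.0131] ext [0.0723 0.0708 0.0142]
side L 85 mean [0.445  0.2966 0.0232] mid [0.4461 0.299  0.0229] ext [0.0408 0.045  0.0096]
side S 70 mean [0.4407 0.1454 0.0235] mid [0.4415 0.1466 0.023 ] ext [0.0346 0.0348 0.0099]
side T 1149 mean [0.6403 0.0343 0.1743] mid [0.656  0.0408 0.1774] ext [0.1831 0.1601 0.0249]
side hand 240 mean [ 0.4923 -0.225   0.0122] mid [ 0.4982 -0.2251  0.013 ] ext [0.1229 0.0603 0.0116]
side disc 237 mean [ 0.6193 -0.2834  0.0096] mid [ 0.6171 -0.2836  0.0108] ext [0.0632 0.0564 0.0094]
```

View pics/m1.png

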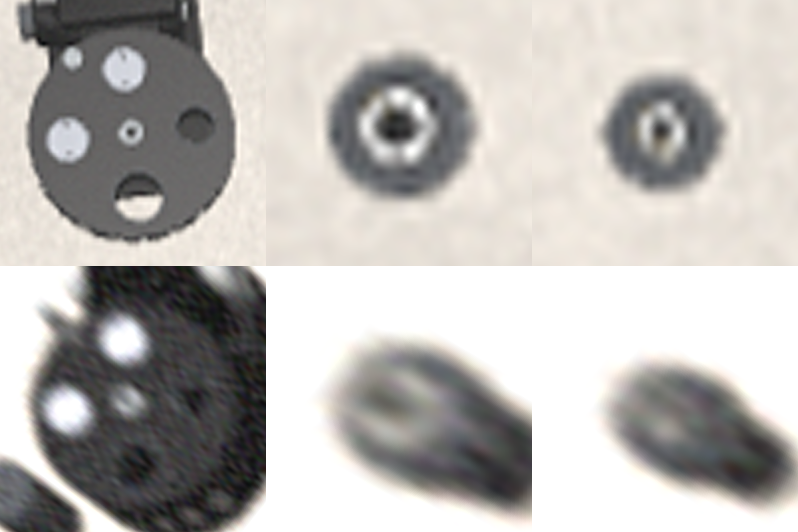

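The montage shows the turret centre near (131,135) in the first tile, front bore (138,197), side bore (195,125), and the cell heads at (403,126) and (663,131). Now a sub-pixel fit using the known circle sizes.

```bash
cat >> h.py <<'E'
from scipy.optimize import minimize
from scipy.ndimage import map_coordinates, gaussian_filter
def sampler(n,im,s=0.7):
    g=gaussian_filter(im.astype(float).mean(2),s); fx,fy,cx,cy,T=cal(n)
    def f(p):
        q=np.c_[p,np.ones(len(p))]@T.T
        return map_coordinates(g,[fy*q[:,1]/q[:,2]+cy,fx*q[:,0]/q[:,2]+cx],order=3)
    return f
A=np.linspace(0,2*np.pi,120,endpoint=False)
def edge(f,c,rad,z,a=A,h=.0025):
    pt=lambda q:np.c_[c[0]+q*np.cos(a),c[1]+q*np.sin(a),np.full(len(a),z)]
    return f(pt(rad+h))-f(pt(rad-h))
def fitcircle(f,c0,rad,z,a=A):
    return minimize(lambda c:-edge(f,c,rad,z,a).mean(),c0,method='Nelder-Mead',options=dict(initial_simplex=np.array([c0,c0+[.004,0],c0+[0,.004]]))).x
E
python3 - <<'E'
from h import *
f=sampler('top',np.load('pics/top0.npz')['im'])
for k,c,rd in[('L',[.4508,.3005],.021),('S',[.4472,.1485],.017)]:
    print(k,[fitcircle(f,np.array(c),rd+e,.025).round(4).tolist() for e in(-.001,0,.001)])
front=np.linspace(np.pi*.6,np.pi*1.4,80)
def parts(p):
    c=p[:2]; u=np.array([np.cos(p[2]),np.sin(p[2])]); v=np.array([-u[1],u[0]])
    return c,c-.048*u,c-.048*v,c+.048*u,c+.048*v
def cost(p):
    c,F,S,B,Lp=parts(p)
    return -(edge(f,c,.078,.176,front).mean()+edge(f,F,.018,.176,np.linspace(np.pi*.7,np.pi*1.3,40)).mean()-edge(f,B,p[3],.176).mean()-edge(f,Lp,p[3],.176).mean()+1*edge(f,S,.014,.176).mean())
p=minimize(cost,[.647,.041,.1,.0155],method='Nelder-Mead',options=dict(initial_simplex=[[.647,.041,.1,.0155],[.652,.041,.1,.0155],[.647,.045,.1,.0155],[.647,.041,.15,.0155],[.647,.041,.1,.017]])).x
print('turret',p,[q.round(4).tolist() for q in parts(p)])
c,F,S,B,Lp=parts(p)
print('indiv: rim',fitcircle(f,c,.078,.176,front),'S',fitcircle(f,S,.014,.176),'B',fitcircle(f,B,p[3],.176),'L',fitcircle(f,Lp,p[3],.176),'F',fitcircle(f,F,.018,.176))
P=np.load('pics/top0.npz')['P']; m=(abs(P[...,0]-.76)<.06)&(abs(P[...,1]-.05)<.08); print('carrier top z',np.percentile(P[m][:,2],[50,95,99]))
m=(np.hypot(P[...,0]-.71,P[...,1]-.30)<.13)&(P[...,2]>.2); print('cam head',P[m].mean(0),P[m].min(0),P[m].max(0))
s=r.get_state()
q=R.from_quat(s['eef_rot']).as_matrix().T@(np.array([.4508,.3005,.014])-s['tool_pos']); print('to L /30mm',q/.03)
E
```

```text
L [[0.4498, 0.3002], [0.4499, 0.3], [0.45, 0.2999]]
S [[0.446, 0.1485], [0.4461, 0.1484], [0.4461, 0.1483]]
turret [0.64473583 0.04227105 0.05712075 0.01504359] [[0.6447, 0.0423], [0.5968, 0.0395], [0.6475, -0.0057], [0.6927, 0.045], [0.642, 0.0902]]
indiv: rim [0.64437458 0.04091115] S [ 0.65454706 -0.00621328] B [0.66820271 0.05572723] L [0.66886936 0.10353703] F [0.58764155 0.06873114]
carrier top z [0.16227979 0.17846936 0.18366824]
cam head [0.71252033 0.30387222 0.2880214 ] [0.67607408 0.23649701 0.21941966] [0.75659687 0.38063167 0.3265729 ]
to L /30mm [ 7.47946847 -6.9790042  11.61805399]
```

```bash
python3 - <<'E'
from h import *
im=np.load('pics/top0.npz')['im']
f=sampler('top',im); g=lambda p:-f(p)
S=fitcircle(f,np.array([.655,-.0056]),.014,.176)
F=fitcircle(f,np.array([.6005,.0369]),.018,.176,np.linspace(np.pi*.6,np.pi*1.4,40))
rim=fitcircle(f,np.array([.6495,.042]),.078,.176,np.linspace(np.pi*.6,np.pi*1.4,80))
print('S',S,'F',F,'rim',rim)
for rp in(.0145,.0155,.0165):
    B=fitcircle(g,np.array([.698,.048]),rp,.176);L=fitcircle(g,np.array([.6445,.09]),rp,.176)
    print(rp,B,L,edge(g,B,rp,.176).mean(),'B-L ang',np.degrees(np.arctan2(*(B-L)[::-1]))+45,np.linalg.norm(B-L))
    # centre from plugs: B=c+.048u, L=c+.048v
    m=(B+L)/2; d=(B-L)/2; print('  centre',m-np.array([-d[1],d[0]])*-1 if 0 else [m+np.array([d[1],-d[0]])*0+np.array([d[1],-d[0]])][0], m-np.array([-d[1],d[0]]))
E
```

```text
S [ 0.65454948 -0.00619966] F [0.61693448 0.03687606] rim [0.64438207 0.0409163 ]
0.0145 [0.69660173 0.04726856] [0.64312186 0.08981129] 40.48097429184845 B-L ang 6.498089700345886 0.0683372554619821
  centre [0.64859043 0.04179999] [0.64859043 0.04179999]
0.0155 [0.69666004 0.04731882] [0.64334228 0.08978744] 42.76318892487485 B-L ang 6.462004118566433 0.068164269621468
  centre [0.64876685 0.04189425] [0.64876685 0.04189425]
0.0165 [0.69670205 0.04737445] [0.64345217 0.08979326] 40.525578426203886 B-L ang 6.459197665926659 0.06808013905212298
  centre [0.6488677  0.04195892] [0.6488677  0.04195892]
```

carry_out(series=[{"dp":[0,-1.4,2.1],"yaw":0,"jaw":0.75},{"dp":[0,-2.8,4.2],"yaw":0,"jaw":0.75},{"dp":[0,-4.2,6.3],"yaw":0,"jaw":0.75},{"dp":[0,-5.6,8.4],"yaw":0,"jaw":0.75},{"dp":[0,-7.0,10.5],"yaw":0,"jaw":0.75}])

```text
clock: 0.72
tool_pos: [0.3768, 0.3588, 0.2382]
eef_rot: [0.099, 0.7, -0.101, 0.7]
contact_force: [1.1, -1.3, 0.9]
opening: 0.747
```

carry_out(series=[{"dp":[0.5,-0.8,1.9],"yaw":0,"jaw":0.75},{"dp":[2.0,-1.2,2.89],"yaw":0,"jaw":0.75},{"dp":[4.0,-1.2,2.89],"yaw":0,"jaw":0.75},{"dp":[5.5,-1.2,2.89],"yaw":0,"jaw":0.75},{"dp":[6.5,-1.2,2.89],"yaw":0,"jaw":0.75}])

```text
clock: 1.35
tool_pos: [0.449, 0.2988, 0.0408]
eef_rot: [0.099, 0.701, -0.101, 0.699]
contact_force: [-0.1, 0.1, 0.3]
opening: 0.745
```

```bash
cat > g.py <<'E'
import sys
from h import *
s=r.get_state(); M=R.from_quat(s['eef_rot']).as_matrix(); t=np.array([float(a) for a in sys.argv[1:4]])
print(s['clock'],s['tool_pos'].round(4),'open',round(s['opening']*88,1),'F',s['contact_force'].round(2),'yaw az of y',np.degrees(np.arctan2(M[1,1],M[0,1])).round(2),'dp',(M.T@(t-s['tool_pos'])/.03).round(3))
E
python3 g.py .45 .3001 .014
```

```text
1.35 [0.449  0.2988 0.0408] open 65.6 F [-0.11  0.14  0.3 ] yaw az of y 73.75 dp [0.893 0.056 0.021]
```

carry_out(series=[{"dp":[0.89,0.055,0.02],"yaw":0,"jaw":0.75},{"dp":[0.89,0.055,0.02],"yaw":0,"jaw":0.75},{"dp":[0.89,0.055,0.02],"yaw":0,"jaw":0.2},{"dp":[0.89,0.055,0.02],"yaw":0,"jaw":0.2},{"dp":[0.89,0.055,0.02],"yaw":0,"jaw":0.2}], force=15)

```text
clock: 1.98
tool_pos: [0.4506, 0.3005, 0.0152]
eef_rot: [0.099, 0.7, -0.101, 0.7]
contact_force: [-0.3, -0.2, 4.5]
opening: 0.469
```

```bash
python3 g.py .45 .3001 .014
```

```text
1.975 [0.4506 0.3005 0.0152] open 41.2 F [-0.26 -0.19  4.55] yaw az of y 73.74 dp [ 0.041 -0.018 -0.015]
```

carry_out(series=[{"dp":[0,0,0],"yaw":0,"jaw":0.75},{"dp":[0,0,0],"yaw":0,"jaw":0.75},{"dp":[-1.5,0,0],"yaw":0,"jaw":0.75},{"dp":[-3.0,0,-2.0],"yaw":0,"jaw":0.75},{"dp":[-3.0,0,-4.0],"yaw":0,"jaw":0.75}])

```text
clock: 2.6
tool_pos: [0.3441, 0.3334, 0.1065]
eef_rot: [0.102, 0.699, -0.1, 0.701]
contact_force: [-0.6, 1.3, -0.4]
opening: 0.749
```

```bash
python3 - <<'E'
from h import *
im,d,P=snap('top','top1'); f=sampler('top',im); f0=sampler('top',np.load('pics/top0.npz')['im'])
for n,ff in(('before',f0),('after',f)):
    print(n,fitcircle(ff,np.array([.45,.3]),.021,.025),fitcircle(ff,np.array([.446,.1484]),.017,.025))
cv2.imwrite('pics/top1c.png',cv2.resize(im[190:330,100:260,::-1],(640,560),interpolation=cv2.INTER_CUBIC))
E
python3 g.py .4506 .3005 .014
```

```text
before [0.44990847 0.29999674] [0.44606237 0.14838221]
after [0.44949995 0.29938645] [0.44605535 0.14839341]
2.65 [0.3324 0.3362 0.1062] open 66.1 F [-6.96  0.15  0.46] yaw az of y 74.37 dp [ 3.043 -0.08   4.136]
```

View pics/top1c.png

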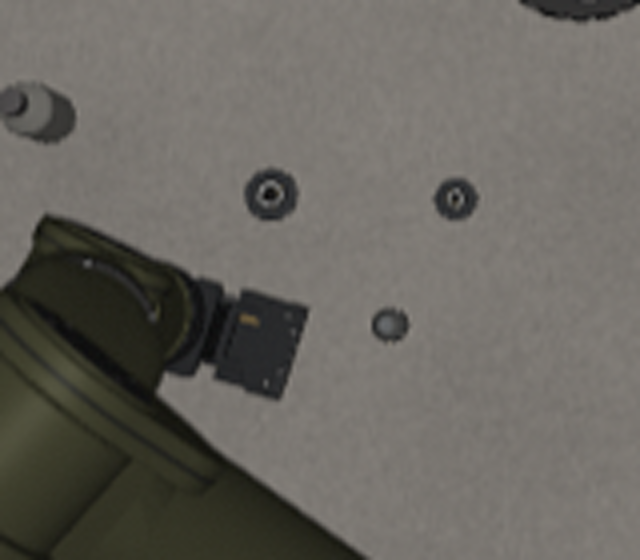

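The crop shows the large cell at (270,195), the small one at (455,199) and objective_a at (390,325), all upright and undisturbed. Gripping shows that the true position is about 1.4 mm further along tool y than the camera says, so I'll correct for that.

carry_out(series=[{"dp":[0,-0.08,2.0],"yaw":0,"jaw":0.75},{"dp":[0,-0.08,4.1],"yaw":0,"jaw":0.75},{"dp":[1.0,-0.08,4.1],"yaw":0,"jaw":0.75},{"dp":[1.8,-0.08,4.1],"yaw":0,"jaw":0.75},{"dp":[1.8,-0.08,4.1],"yaw":0,"jaw":0.75}])

```text
clock: 3.28
tool_pos: [0.4488, 0.2997, 0.0498]
eef_rot: [0.095, 0.704, -0.097, 0.697]
contact_force: [0.7, 0.6, -0.1]
opening: 0.752
```

```bash
python3 g.py .4499 .3007 .013
```

```text
3.275 [0.4488 0.2997 0.0498] open 66.2 F [ 0.68  0.57 -0.13] yaw az of y 74.38 dp [1.226 0.046 0.038]
```

```bash
sed -i "s/'dp',/'tilt(xdir)',M[:,0].round(4),'dp',/" g.py; python3 g.py .4499 .3007 .013
```

```text
3.275 [0.4488 0.2997 0.0498] open 66.2 F [ 0.68  0.57 -0.13] yaw az of y 74.38 tilt(xdir) [-0.0103 -0.0019 -0.9999] dp [1.226 0.046 0.038]
```

carry_out(series=[{"dp":[1.22,0.046,0.038],"yaw":0,"jaw":0.75},{"dp":[1.22,0.046,0.038],"yaw":0,"jaw":0.75},{"dp":[1.22,0.046,0.038],"yaw":0,"jaw":0.3},{"dp":[1.22,0.046,0.038],"yaw":0,"jaw":0.3},{"dp":[1.22,0.046,0.038],"yaw":0,"jaw":0.3}], force=25)

```text
clock: 3.9
tool_pos: [0.4505, 0.3011, 0.0144]
eef_rot: [0.095, 0.704, -0.097, 0.697]
contact_force: [0.1, -0.1, 6.2]
opening: 0.468
```

```bash
python3 g.py .6014 .0378 .22
```

```text
3.9 [0.4505 0.3011 0.0144] open 41.2 F [ 0.05 -0.06  6.23] yaw az of y 74.37 tilt(xdir) [-8.8e-03 -8.0e-04 -1.0e+00] dp [-6.891 -7.118  7.152]
```

carry_out(series=[{"dp":[-0.7,0,0],"yaw":0,"jaw":0.3},{"dp":[-2.5,0,0],"yaw":0,"jaw":0.3},{"dp":[-4.5,-0.5,0.5],"yaw":0,"jaw":0.3},{"dp":[-6.2,-1.2,1.2],"yaw":0,"jaw":0.3},{"dp":[-6.9,-1.5,1.5],"yaw":0,"jaw":0.3}])

```text
clock: 4.53
tool_pos: [0.4856, 0.2442, 0.2247]
eef_rot: [0.097, 0.702, -0.097, 0.699]
contact_force: [0.5, 0.1, -0.8]
opening: 0.466
```

carry_out(series=[{"dp":[0,0,0],"yaw":0,"jaw":0.3},{"dp":[0,-1.2,1.2],"yaw":0,"jaw":0.3},{"dp":[0,-2.6,2.6],"yaw":0,"jaw":0.3},{"dp":[0,-4.0,4.0],"yaw":0,"jaw":0.3},{"dp":[0,-5.0,5.0],"yaw":0,"jaw":0.3}])

```text
clock: 5.15
tool_pos: [0.5891, 0.0569, 0.2226]
eef_rot: [0.097, 0.702, -0.098, 0.698]
contact_force: [0.3, 1.1, -1.7]
opening: 0.465
```

```bash
python3 g.py .6019 .0377 .202
```

```text
5.15 [0.5891 0.0569 0.2226] open 40.9 F [ 0.31  1.07 -1.69] yaw az of y 74.14 tilt(xdir) [-6.e-03 -4.e-04 -1.e+00] dp [ 0.686 -0.497  0.589]
```

carry_out(series=[{"dp":[0,0,0],"yaw":0,"jaw":0.3},{"dp":[0.3,-0.5,0.59],"yaw":0,"jaw":0.3},{"dp":[0.5,-0.5,0.59],"yaw":0,"jaw":0.3},{"dp":[0.5,-0.5,0.59],"yaw":0,"jaw":0.3},{"dp":[0.5,-0.5,0.59],"yaw":0,"jaw":0.3}])

```text
clock: 5.78
tool_pos: [0.6016, 0.0389, 0.2076]
eef_rot: [0.097, 0.703, -0.097, 0.698]
contact_force: [-0.4, -0.4, -0.7]
opening: 0.464
```

```bash
python3 g.py .6019 .0377 .187; python3 - <<'E'
from h import *
a=[]
for n in('top','side'):
    im,d,P=snap(n,n+'2'); u,v=[int(t) for t in proj(n,np.array([.601,.037,.19]))]
    a.append(cv2.resize(cv2.convertScaleAbs(im[v-33:v+33,u-33:u+33,::-1],alpha=1.8,beta=10),(400,400),interpolation=cv2.INTER_CUBIC)); print(n,u,v,proj(n,np.array([.601,.0365,.176])))
cv2.imwrite('pics/m2.png',np.hstack(a))
E
```

```text
5.775 [0.6016 0.0389 0.2076] open 40.8 F [-0.36 -0.37 -0.66] yaw az of y 74.24 tilt(xdir) [-6.2e-03  3.0e-04 -1.0e+00] dp [ 0.687 -0.035  0.024]
top 246 182 (np.float64(246.3526042880724), np.float64(183.67485539504133))
side 266 174 (np.float64(266.31506162475097), np.float64(178.73804099854434))
```

View pics/m2.png

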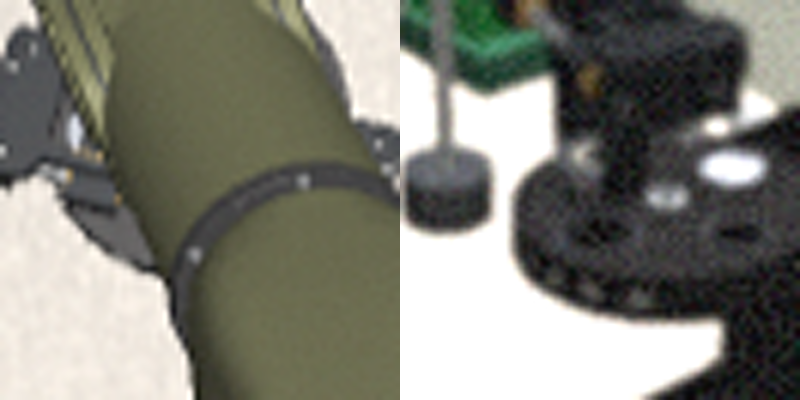

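The side crop shows the fingers at about (612,170) and the open front bore at (605,230), directly beneath. The jaw opening confirms the cell is still held, so I'm lowering with force checks.

carry_out(series=[{"dp":[0,-0.035,0.024],"yaw":0,"jaw":0.3},{"dp":[0.3,-0.035,0.024],"yaw":0,"jaw":0.3},{"dp":[0.6,-0.035,0.024],"yaw":0,"jaw":0.3},{"dp":[0.75,-0.035,0.024],"yaw":0,"jaw":0.3},{"dp":[0.75,-0.035,0.024],"yaw":0,"jaw":0.3}])

```text
clock: 6.5
tool_pos: [0.6017, 0.0372, 0.1847]
eef_rot: [0.097, 0.703, -0.097, 0.698]
contact_force: [0.0, 0.3, -0.2]
opening: 0.466
```

```bash
python3 g.py .6019 .0377 .178
```

```text
6.5 [0.6017 0.0372 0.1847] open 41.0 F [ 0.    0.34 -0.22] yaw az of y 74.21 tilt(xdir) [-6.9e-03 -1.0e-04 -1.0e+00] dp [0.224 0.018 0.002]
```

carry_out(series=[{"dp":[0.1,0.01,0],"yaw":0,"jaw":0.3},{"dp":[0.22,0.01,0],"yaw":0,"jaw":0.3},{"dp":[0.22,0.01,0],"yaw":0,"jaw":0.3},{"dp":[0.22,0.01,0],"yaw":0,"jaw":0.58},{"dp":[0.22,0.01,0],"yaw":0,"jaw":0.58}])

```text
clock: 7.12
tool_pos: [0.602, 0.0376, 0.1784]
eef_rot: [0.097, 0.703, -0.097, 0.698]
contact_force: [-0.8, -0.3, 0.1]
opening: 0.581
```

```bash
python3 g.py .6019 .0377 .178
```

```text
7.125 [0.602  0.0376 0.1784] open 51.2 F [-0.77 -0.28  0.08] yaw az of y 74.21 tilt(xdir) [-0.0063 -0.     -1.    ] dp [ 0.012  0.004 -0.005]
```

carry_out(series=[{"dp":[-0.5,0,0],"yaw":0,"jaw":0.7},{"dp":[-1.5,0.0,0],"yaw":0,"jaw":0.75},{"dp":[-1.5,1.5,-1.0],"yaw":0,"jaw":0.75},{"dp":[-1.5,3.2,-2.0],"yaw":0,"jaw":0.75},{"dp":[-1.5,4.4,-3.0],"yaw":0,"jaw":0.75}])

```text
clock: 7.75
tool_pos: [0.5514, 0.1922, 0.2252]
eef_rot: [0.097, 0.702, -0.096, 0.699]
contact_force: [0.8, 1.1, -0.4]
opening: 0.75
```

```bash
python3 - <<'E'
from h import *
im,d,P=snap('top','top3'); f=sampler('top',im)
for z in(.185,.188): print(z,fitcircle(f,np.array([.601,.0365]),.021,z))
m=np.hypot(P[...,0]-.601,P[...,1]-.0365)<.016; print('z head',m.sum(),np.percentile(P[m][:,2],[10,50,90]))
print(fitcircle(f,np.array([.446,.1484]),.017,.025))
cv2.imwrite('pics/m3.png',cv2.resize(cv2.convertScaleAbs(im[120:240,160:320,::-1],alpha=1.6,beta=10),(800,600),interpolation=cv2.INTER_CUBIC))
E
python3 g.py .4465 .1497 .05
```

```text
0.185 [0.60026582 0.04189831]
0.188 [0.59970181 0.04182934]
z head 120 [-0.00202956  0.18495673  0.18912047]
[0.44554305 0.14373027]
7.8 [0.5474 0.2003 0.2254] open 66.0 F [-2.39  4.75 -0.79] yaw az of y 74.84 tilt(xdir) [-0.0071  0.0083 -0.9999] dp [ 5.858 -2.543 -2.754]
```

View pics/m3.png

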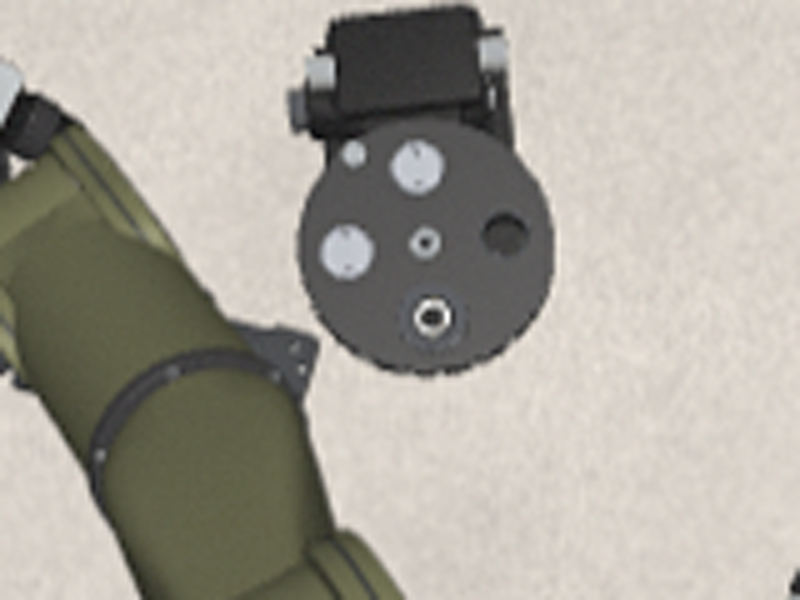

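The picture shows the large cell's bright ring at (432,317), head flat on the turret. Depth gives its top at 0.185 m, so it is home. The side bore at (505,232) is open. The small cell is next.

carry_out(series=[{"dp":[0,-1.0,-1.0],"yaw":0,"jaw":0.65},{"dp":[1.0,-2.2,-2.3],"yaw":0,"jaw":0.65},{"dp":[3.0,-2.54,-2.75],"yaw":0,"jaw":0.65},{"dp":[4.8,-2.54,-2.75],"yaw":0,"jaw":0.65},{"dp":[5.4,-2.54,-2.75],"yaw":0,"jaw":0.65}])

```text
clock: 8.43
tool_pos: [0.4462, 0.1493, 0.0621]
eef_rot: [0.095, 0.704, -0.091, 0.697]
contact_force: [-0.3, -0.2, 0.8]
opening: 0.648
```

carry_out(series=[{"dp":[0,0,0],"yaw":0,"jaw":0.65},{"dp":[0,0,0],"yaw":0,"jaw":0.65},{"dp":[0,0,0],"yaw":0,"jaw":0.65},{"dp":[0,0,0],"yaw":0,"jaw":0.65},{"dp":[0,0,0],"yaw":0,"jaw":0.65}])

```text
clock: 9.05
tool_pos: [0.4464, 0.1494, 0.0626]
eef_rot: [0.095, 0.704, -0.091, 0.698]
contact_force: [0.4, 1.1, 0.5]
opening: 0.65
```

```bash
python3 g.py .4465 .1497 .013
```

```text
9.05 [0.4464 0.1494 0.0626] open 57.2 F [0.38 1.13 0.53] yaw az of y 74.87 tilt(xdir) [-0.0082  0.0073 -0.9999] dp [1.652 0.003 0.016]
```

carry_out(series=[{"dp":[1.0,0,0.016],"yaw":0,"jaw":0.65},{"dp":[1.64,0,0.016],"yaw":0,"jaw":0.65},{"dp":[1.64,0,0.016],"yaw":0,"jaw":0.65},{"dp":[1.64,0,0.016],"yaw":0,"jaw":0.25},{"dp":[1.64,0,0.016],"yaw":0,"jaw":0.25}])

```text
clock: 9.68
tool_pos: [0.4469, 0.1497, 0.0141]
eef_rot: [0.096, 0.704, -0.091, 0.698]
contact_force: [-1.3, 0.2, -0.8]
opening: 0.449
```

carry_out(series=[{"dp":[0,0,0],"yaw":0,"jaw":0.25},{"dp":[0,0,0],"yaw":0,"jaw":0.25},{"dp":[0,0,0],"yaw":0,"jaw":0.25},{"dp":[-0.4,0,0],"yaw":0,"jaw":0.25},{"dp":[-1.0,0,0],"yaw":0,"jaw":0.25}])

```text
clock: 10.3
tool_pos: [0.4468, 0.1493, 0.0447]
eef_rot: [0.095, 0.704, -0.091, 0.698]
contact_force: [0.2, -0.7, 0.1]
opening: 0.373
```

```bash
python3 g.py .6545 -.0047 .21
```

```text
10.3 [0.4468 0.1493 0.0447] open 32.8 F [ 0.2  -0.73  0.11] yaw az of y 74.86 tilt(xdir) [-0.008   0.0073 -0.9999] dp [-5.604 -3.119  7.971]
```

carry_out(series=[{"dp":[-2.0,0,0],"yaw":0,"jaw":0.25},{"dp":[-4.0,0,0],"yaw":0,"jaw":0.25},{"dp":[-5.7,-0.3,0.8],"yaw":0,"jaw":0.25},{"dp":[-6.0,-0.8,2.0],"yaw":0,"jaw":0.25},{"dp":[-6.0,-1.4,3.5],"yaw":0,"jaw":0.25}])

```text
clock: 10.92
tool_pos: [0.5394, 0.0798, 0.2259]
eef_rot: [0.095, 0.703, -0.09, 0.699]
contact_force: [0.4, 0.9, -1.0]
opening: 0.372
```

carry_out(series=[{"dp":[0,-0.4,1.0],"yaw":0,"jaw":0.25},{"dp":[0,-0.9,2.4],"yaw":0,"jaw":0.25},{"dp":[0,-1.4,3.6],"yaw":0,"jaw":0.25},{"dp":[0,-1.6,4.1],"yaw":0,"jaw":0.25},{"dp":[0,-1.6,4.1],"yaw":0,"jaw":0.25}])

```text
clock: 11.55
tool_pos: [0.6457, 0.0, 0.2248]
eef_rot: [0.096, 0.703, -0.091, 0.699]
contact_force: [0.2, 0.4, -0.5]
opening: 0.372
```

```bash
python3 g.py .6551 -.0048 .2
```

```text
11.55 [0.6457 0.     0.2248] open 32.7 F [ 0.17  0.41 -0.46] yaw az of y 74.82 tilt(xdir) [-0.0054  0.0074 -1.    ] dp [ 0.825 -0.078  0.351]
```

carry_out(series=[{"dp":[0,-0.078,0.35],"yaw":0,"jaw":0.25},{"dp":[0.4,-0.078,0.35],"yaw":0,"jaw":0.25},{"dp":[0.6,-0.078,0.35],"yaw":0,"jaw":0.25},{"dp":[0.6,-0.078,0.35],"yaw":0,"jaw":0.25},{"dp":[0.6,-0.078,0.35],"yaw":0,"jaw":0.25}])

```text
clock: 12.18
tool_pos: [0.655, -0.0045, 0.2068]
eef_rot: [0.096, 0.703, -0.091, 0.699]
contact_force: [1.5, 0.3, -1.4]
opening: 0.372
```

```bash
python3 g.py .6551 -.0048 .184
```

```text
12.175 [ 0.655  -0.0045  0.2068] open 32.7 F [ 1.54  0.29 -1.4 ] yaw az of y 74.84 tilt(xdir) [-0.0055  0.0074 -1.    ] dp [ 0.759 -0.012  0.01 ]
```

carry_out(series=[{"dp":[0.2,-0.01,0.01],"yaw":0,"jaw":0.25},{"dp":[0.4,-0.01,0.01],"yaw":0,"jaw":0.25},{"dp":[0.6,-0.01,0.01],"yaw":0,"jaw":0.25},{"dp":[0.75,-0.01,0.01],"yaw":0,"jaw":0.25},{"dp":[0.75,-0.01,0.01],"yaw":0,"jaw":0.25}])

```text
clock: 12.8
tool_pos: [0.6548, -0.0048, 0.1837]
eef_rot: [0.096, 0.704, -0.091, 0.698]
contact_force: [-0.6, 0.1, -0.9]
opening: 0.373
```

```bash
python3 g.py .6551 -.0048 .178
```

```text
12.8 [ 0.6548 -0.0048  0.1837] open 32.8 F [-0.55  0.14 -0.93] yaw az of y 74.85 tilt(xdir) [-0.0065  0.0074 -1.    ] dp [0.191 0.    0.012]
```

carry_out(series=[{"dp":[0.1,0,0.01],"yaw":0,"jaw":0.25},{"dp":[0.18,0,0.01],"yaw":0,"jaw":0.25},{"dp":[0.18,0,0.01],"yaw":0,"jaw":0.25},{"dp":[0.18,0,0.01],"yaw":0,"jaw":0.48},{"dp":[0.18,0,0.01],"yaw":0,"jaw":0.48}])

```text
clock: 13.42
tool_pos: [0.6552, -0.0048, 0.1785]
eef_rot: [0.096, 0.703, -0.091, 0.698]
contact_force: [-0.3, -0.8, -0.2]
opening: 0.475
```

carry_out(series=[{"dp":[0,0,0],"yaw":0,"jaw":0.5},{"dp":[-0.8,0,0],"yaw":0,"jaw":0.5},{"dp":[-1.8,0,0],"yaw":0,"jaw":0.5},{"dp":[-1.8,-1.5,-0.5],"yaw":0,"jaw":0.5},{"dp":[-1.8,-3.5,-1.5],"yaw":0,"jaw":0.5}])

```text
clock: 14.05
tool_pos: [0.5883, -0.0912, 0.2328]
eef_rot: [0.095, 0.703, -0.09, 0.7]
contact_force: [0.8, -0.9, 0.3]
opening: 0.496
```

carry_out(series=[{"dp":[0,-1.0,-0.8],"yaw":0,"jaw":0.5},{"dp":[0,-1.8,-1.3],"yaw":0,"jaw":0.5},{"dp":[0,-1.8,-1.3],"yaw":0,"jaw":0.5},{"dp":[0,-1.8,-1.3],"yaw":0,"jaw":0.5},{"dp":[0,-1.8,-1.3],"yaw":0,"jaw":0.5}])

```text
clock: 14.68
tool_pos: [0.5379, -0.1317, 0.2327]
eef_rot: [0.095, 0.702, -0.089, 0.7]
contact_force: [0.9, 0.6, -0.1]
opening: 0.498
```

```bash
python3 - <<'E'
from h import *
im,d,P=snap('top','top4'); im2,_,_=snap('side','side4')
for c,rr in(((.601,.0365),.012),((.6543,-.006),.012)):
    m=np.hypot(P[...,0]-c[0],P[...,1]-c[1])<rr; print('z head',m.sum(),np.percentile(P[m][:,2],[10,50,90]).round(4))
# mirror from initial cloud
im0=np.load('pics/top0.npz')['im']; f=sampler('top',im0); g=lambda p:-f(p)
for rr in(.027,.028): print('disc',fitcircle(g,np.array([.6256,-.282]),rr,.0105))
for n in('top','side'):
    P0=np.load(f'pics/{n}0.npz')['P']; I=np.load(f'pics/{n}0.npz')['im'].mean(2); m=(I<60)&(abs(P0[...,2]-.012)<.012)&(np.hypot(P0[...,0]-.498,P0[...,1]+.223)<.08)
    q=P0[m][:,:2]; c=q.mean(0); w,V=np.linalg.eigh(np.cov(q.T)); a=V[:,1]*np.sign(V[0,1]); t=(q-c)@a; s=(q-c)@[-a[1],a[0]]
    print(n,'handle',m.sum(),c,'mid',c+a*(t.max()+t.min())/2,'az',np.degrees(np.arctan2(a[1],a[0])),'len',np.ptp(t),'w',np.ptp(s),'z',np.median(P0[m][:,2]))
a=cv2.resize(cv2.convertScaleAbs(im[120:216,190:318,::-1],alpha=1.6,beta=10),(400,300),interpolation=cv2.INTER_CUBIC)
b=cv2.resize(cv2.convertScaleAbs(im2[110:206,200:328,::-1],alpha=1.6,beta=10),(400,300),interpolation=cv2.INTER_CUBIC)
c=cv2.resize(cv2.convertScaleAbs(im0[170:260,300:360,::-1],alpha=1.6,beta=10),(200,300),interpolation=cv2.INTER_CUBIC)
cv2.imwrite('pics/m4.png',np.vstack([np.hstack([a,b]),np.hstack([c,cv2.resize(im[...,::-1],(400,300)),np.zeros((300,200,3),'u1')])]))
E
python3 g.py .5 -.2239 .1
```

```text
z head 68 [-0.0005  0.1846  0.1883]
z head 52 [0.1822 0.186  0.1899]
disc [ 0.62638521 -0.28294422]
disc [ 0.62690329 -0.28412373]
top handle 152 [ 0.49851485 -0.2223291 ] mid [ 0.49812767 -0.22214574] az -25.339908973481933 len 0.10805038297161923 w 0.015708600938881972 z 0.014758942536844621
side handle 227 [ 0.49194581 -0.22651359] mid [ 0.49215464 -0.2266099 ] az -24.757517884078347 len 0.106455283205411 w 0.021431073336305943 z 0.011799291191904149
14.775 [ 0.5375 -0.1321  0.2325] open 44.1 F [-0.25 -0.15  0.02] yaw az of y 75.07 tilt(xdir) [-0.0027  0.0084 -1.    ] dp [ 4.396 -3.31  -0.397]
```

View pics/m4.png

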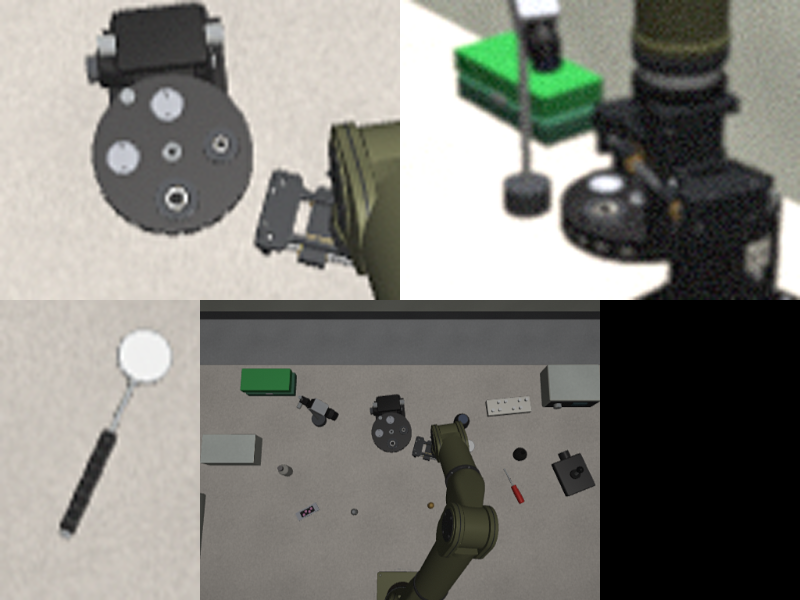

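Both cells are seated: rings at (177,198) and (221,144), head tops at about 0.185 m, and small objects are where they were. The mirror's handle and disc agree (azimuth −25.4°, 142 mm apart). My plan is to grip the handle lightly, raise it with the disc edge left on the bench so it pivots nose-down 27.5° in the jaws, clamp, then swing it to the camera azimuth.

```bash
python3 - <<'E'
from h import *
s=r.get_state(); print(s['q'].round(3))
D=np.load('pics/top0.npz'); f=sampler('top',D['im'])
for rr in(.03,): 
  for z in(.008,.012,.018): print('foot',z,fitcircle(f,np.array([.733,.366]),rr,z,np.linspace(np.pi*.6,np.pi*1.5,60)))
P=D['P']; m=(np.hypot(P[...,0]-.71,P[...,1]-.30)<.11)&(P[...,2]>.2); q=P[m][:,:2]; c=q.mean(0); w,V=np.linalg.eigh(np.cov(q.T)); print('head axis az',np.degrees(np.arctan2(V[1,1],V[0,1])), 'az from F',np.degrees(np.arctan2(c[1]-.0365,c[0]-.601)))
E
python3 g.py .4985 -.2208 .05
```

```text
[ 0.405  0.624 -0.402  1.78   0.311  0.805  1.163]
foot 0.008 [0.74017438 0.36234907]
foot 0.012 [0.73918582 0.36142262]
foot 0.018 [0.73770952 0.36003975]
head axis az 69.98158108714135 az from F 67.35909599043492
14.775 [ 0.5375 -0.1321  0.2325] open 44.1 F [-0.25 -0.15  0.02] yaw az of y 75.07 tilt(xdir) [-0.0027  0.0084 -1.    ] dp [ 6.063 -3.236 -0.464]
```

carry_out(series=[{"dp":[0,-1.0,-0.15],"yaw":1.7,"jaw":0.5},{"dp":[0,-2.0,-0.3],"yaw":3.4,"jaw":0.5},{"dp":[0,-3.0,-0.46],"yaw":5.1,"jaw":0.5},{"dp":[0,-3.24,-0.46],"yaw":6.8,"jaw":0.5},{"dp":[0,-3.24,-0.46],"yaw":8.5,"jaw":0.5}])

```text
clock: 15.4
tool_pos: [0.4991, -0.2231, 0.2318]
eef_rot: [0.389, 0.594, -0.385, 0.59]
contact_force: [0.2, 0.5, 0.1]
opening: 0.498
```

carry_out(series=[{"dp":[0,0,0],"yaw":1.7,"jaw":0.5},{"dp":[0,0,0],"yaw":3.4,"jaw":0.5},{"dp":[0,0,0],"yaw":5.1,"jaw":0.5},{"dp":[0,0,0],"yaw":6.8,"jaw":0.5},{"dp":[0,0,0],"yaw":8.5,"jaw":0.5}])

```text
clock: 16.02
tool_pos: [0.4998, -0.2224, 0.2317]
eef_rot: [0.606, 0.369, -0.604, 0.363]
contact_force: [0.0, -0.8, -0.1]
opening: 0.5
```

carry_out(series=[{"dp":[0,0,0],"yaw":1.7,"jaw":0.5},{"dp":[0,0,0],"yaw":3.4,"jaw":0.5},{"dp":[0,0,0],"yaw":5.1,"jaw":0.5},{"dp":[0,0,0],"yaw":6.8,"jaw":0.5},{"dp":[0,0,0],"yaw":8.5,"jaw":0.5}])

```text
clock: 16.65
tool_pos: [0.5004, -0.2215, 0.2316]
eef_rot: [-0.703, -0.072, 0.704, -0.066]
contact_force: [-0.2, -0.6, 0.1]
opening: 0.502
```

```bash
sed -i "s/^print(/print(s['q'].round(2),/" g.py; python3 g.py .4985 -.2208 .05
```

```text
[ 0.1   0.63  0.39  1.82 -0.34  0.76 -0.7 ] 16.65 [ 0.5004 -0.2215  0.2316] open 44.2 F [-0.23 -0.6   0.06] yaw az of y -78.82 tilt(xdir) [-0.0022  0.0089 -1.    ] dp [6.052 0.018 0.057]
```

carry_out(series=[{"dp":[1,0,0],"yaw":1.7,"jaw":0.5},{"dp":[2.5,0,0],"yaw":3.4,"jaw":0.5},{"dp":[4.0,0,0.05],"yaw":5.1,"jaw":0.5},{"dp":[4.8,0,0.05],"yaw":6.08,"jaw":0.5},{"dp":[4.8,0,0.05],"yaw":6.08,"jaw":0.5}])

```text
clock: 17.27
tool_pos: [0.4982, -0.2192, 0.0858]
eef_rot: [-0.687, 0.151, 0.693, 0.157]
contact_force: [-0.2, 0.0, 0.2]
opening: 0.5
```

carry_out(series=[{"dp":[0,0,0],"yaw":0,"jaw":0.5},{"dp":[0,0,0],"yaw":0,"jaw":0.5},{"dp":[0,0,0],"yaw":0,"jaw":0.5},{"dp":[0,0,0],"yaw":0,"jaw":0.5},{"dp":[0,0,0],"yaw":0,"jaw":0.5}])

```text
clock: 17.9
tool_pos: [0.4982, -0.2192, 0.0861]
eef_rot: [-0.688, 0.151, 0.693, 0.157]
contact_force: [0.6, -0.6, -0.2]
opening: 0.498
```

```bash
python3 g.py .4985 -.2208 .004
```

```text
[ 0.12  0.87  0.38  1.94 -0.68  0.48 -1.02] 17.9 [ 0.4982 -0.2192  0.0861] open 43.8 F [ 0.58 -0.61 -0.18] yaw az of y -115.14 tilt(xdir) [-0.0051  0.0106 -0.9999] dp [ 2.735  0.064 -0.055]
```

carry_out(series=[{"dp":[1.5,0.06,-0.05],"yaw":0,"jaw":0.5},{"dp":[2.5,0.06,-0.05],"yaw":0,"jaw":0.5},{"dp":[2.72,0.06,-0.05],"yaw":0,"jaw":0.5},{"dp":[2.72,0.06,-0.05],"yaw":0,"jaw":0.5},{"dp":[2.72,0.06,-0.05],"yaw":0,"jaw":0.1}], force=5)

```text
clock: 18.52
tool_pos: [0.4991, -0.2211, 0.0056]
eef_rot: [-0.688, 0.151, 0.692, 0.157]
contact_force: [-0.7, 0.7, 0.1]
opening: 0.412
```

carry_out(series=[{"dp":[0,0,0],"yaw":0,"jaw":0.1},{"dp":[0,0,0],"yaw":0,"jaw":0.1},{"dp":[0,0,0],"yaw":0,"jaw":0.1},{"dp":[0,0,0],"yaw":0,"jaw":0.1},{"dp":[0,0,0],"yaw":0,"jaw":0.1}])

```text
clock: 19.15
tool_pos: [0.4996, -0.2214, 0.0063]
eef_rot: [-0.689, 0.151, 0.692, 0.157]
contact_force: [-0.3, 0.0, 6.6]
opening: 0.181
```

```bash
python3 g.py .4985 -.2208 .004
```

```text
[ 0.19  0.99  0.25  1.94 -0.76  0.31 -0.94] 19.15 [ 0.4996 -0.2214  0.0063] open 15.9 F [-0.29  0.02  6.61] yaw az of y -115.15 tilt(xdir) [-0.0022  0.009  -1.    ] dp [ 0.076 -0.003  0.042]
```

carry_out(series=[{"dp":[-0.3,0,-0.01],"yaw":0,"jaw":0.1},{"dp":[-0.6,0,-0.03],"yaw":0,"jaw":0.1},{"dp":[-0.9,0,-0.07],"yaw":0,"jaw":0.1},{"dp":[-1.2,0,-0.13],"yaw":0,"jaw":0.1},{"dp":[-1.2,0,-0.13],"yaw":0,"jaw":0.1}], force=4)

```text
clock: 19.77
tool_pos: [0.5039, -0.2237, 0.043]
eef_rot: [-0.689, 0.151, 0.691, 0.157]
contact_force: [-0.5, 0.5, -1.5]
opening: 0.18
```

```bash
cat > mir.py <<'E'
import sys
from h import *
def measure(tag,c,zr,rad=.05):
    for n in('top','side'):
        im,d,P=snap(n,n+tag); I=im.astype(float).min(2)
        m=(np.hypot(P[...,0]-c[0],P[...,1]-c[1])<rad)&(P[...,2]>zr[0])&(P[...,2]<zr[1])
        q=P[m]
        if len(q)<30: print(n,'few',len(q)); continue
        for _ in range(3):
            A_=np.c_[q[:,:2]-c,np.ones(len(q))]; co=np.linalg.lstsq(A_,q[:,2],rcond=None)[0]; res=q[:,2]-A_@co; q=q[abs(res)<2.5*res.std()+1e-4]
        nn=np.array([-co[0],-co[1],1]); nn/=np.linalg.norm(nn)
        print(n,len(q),'mean',q.mean(0).round(4),'mid',((q.max(0)+q.min(0))/2).round(4),'tilt',np.degrees(np.arccos(nn[2])).round(2),'az',np.degrees(np.arctan2(nn[1],nn[0])).round(1),'rms',res.std().round(4))
E
python3 - <<'E'
from mir import *
measure('5',np.array([.63,-.283]),(.008,.08),.04)
a=[cv2.resize(cv2.convertScaleAbs(cv2.imread(f'pics/{n}5.png')[y:y+225,x:x+300],alpha=1.6,beta=10),(400,300)) for n,x,y in(('top',400,200),('side',350,300))]
cv2.imwrite('pics/m5.png',np.hstack(a))
E
python3 g.py .4985 -.2208 .004
```

```text
top 139 mean [ 0.6395 -0.2812  0.047 ] mid [ 0.6375 -0.2836  0.0479] tilt 2.45 az -153.2 rms 0.0034
side 253 mean [ 0.6235 -0.2852  0.0443] mid [ 0.6233 -0.284   0.044 ] tilt 1.47 az -147.8 rms 0.0019
[ 0.16  0.94  0.32  1.93 -0.73  0.4  -0.98] 19.875 [ 0.5032 -0.2233  0.0422] open 15.8 F [ 0.23 -1.09 -0.3 ] yaw az of y -115.14 tilt(xdir) [-0.0022  0.0091 -1.    ] dp [1.276e+00 1.000e-03 1.700e-01]
```

View pics/m5.png

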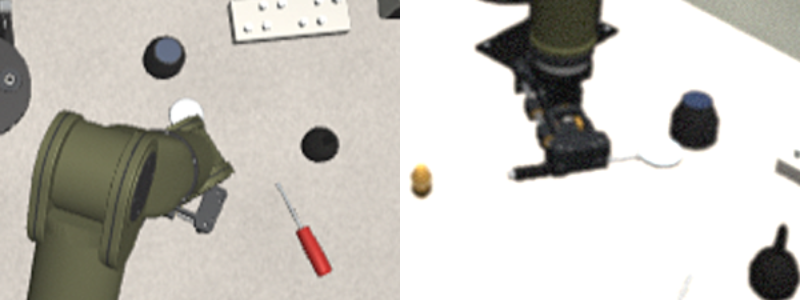

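The side crop shows the handle at about (550,172) and disc at (660,158), still level. At 4 N it didn't droop, so I'll go down to 3 N and jog upwards.

carry_out(series=[{"dp":[0,0,0],"yaw":0,"jaw":0.1},{"dp":[0,0,0],"yaw":0,"jaw":0.1},{"dp":[0,0,0],"yaw":0,"jaw":0.1},{"dp":[-0.4,0,0],"yaw":0,"jaw":0.1},{"dp":[-0.4,0,0],"yaw":0,"jaw":0.1}], force=3)

```text
clock: 20.5
tool_pos: [0.5039, -0.2239, 0.0554]
eef_rot: [-0.689, 0.151, 0.691, 0.157]
contact_force: [0.3, 0.1, -0.0]
opening: 0.179
```

```bash
python3 - <<'E'
from mir import *
measure('6',np.array([.63,-.283]),(.008,.08),.04)
E
python3 g.py .4985 -.2208 .004
```

```text
top 135 mean [ 0.6401 -0.2812  0.0582] mid [ 0.6381 -0.2848  0.0587] tilt 3.24 az -107.8 rms 0.003
side 243 mean [ 0.6235 -0.2849  0.0557] mid [ 0.6241 -0.2852  0.0554] tilt 1.15 az -128.2 rms 0.0018
[ 0.15  0.92  0.34  1.93 -0.71  0.42 -0.99] 20.6 [ 0.5035 -0.2235  0.0546] open 16.0 F [ 0.29 -0.53 -0.24] yaw az of y -115.13 tilt(xdir) [-0.0016  0.0087 -1.    ] dp [1.689 0.002 0.179]
```

carry_out(series=[{"dp":[0.8,0,0],"yaw":0,"jaw":0.1},{"dp":[1.45,0,0],"yaw":0,"jaw":0.1},{"dp":[1.6,0,0],"yaw":0,"jaw":0.1},{"dp":[1.6,0,0],"yaw":0,"jaw":0.1},{"dp":[1.6,0,0],"yaw":0,"jaw":0.4}], force=3)

```text
clock: 21.22
tool_pos: [0.5039, -0.2235, 0.0073]
eef_rot: [-0.689, 0.151, 0.691, 0.157]
contact_force: [0.2, 0.7, -0.2]
opening: 0.274
```

carry_out(series=[{"dp":[0,0,0],"yaw":0,"jaw":0.4},{"dp":[-0.1,0,0],"yaw":0,"jaw":0.4},{"dp":[-0.1,0,0.9],"yaw":0,"jaw":0.4},{"dp":[-0.1,0,1.55],"yaw":0,"jaw":0.4},{"dp":[-0.1,0,1.55],"yaw":0,"jaw":0.4}])

```text
clock: 21.85
tool_pos: [0.4607, -0.2033, 0.0109]
eef_rot: [-0.689, 0.151, 0.691, 0.157]
contact_force: [0.2, -0.2, -0.5]
opening: 0.401
```

```bash
python3 g.py .4603 -.2033 .008
```

```text
[ 0.24  0.95  0.15  2.07 -0.79  0.19 -0.9 ] 21.85 [ 0.4607 -0.2033  0.0109] open 35.3 F [ 0.21 -0.2  -0.54] yaw az of y -115.17 tilt(xdir) [-0.0017  0.0091 -1.    ] dp [0.097 0.007 0.01 ]
```

carry_out(series=[{"dp":[0.08,0,-0.1],"yaw":0,"jaw":0.4},{"dp":[0.08,0,-0.1],"yaw":0,"jaw":0.1},{"dp":[0.08,0,-0.1],"yaw":0,"jaw":0.1},{"dp":[0.08,0,-0.1],"yaw":0,"jaw":0.1},{"dp":[0.08,0,-0.1],"yaw":0,"jaw":0.1}], force=3)

```text
clock: 22.48
tool_pos: [0.4635, -0.2046, 0.0084]
eef_rot: [-0.689, 0.151, 0.691, 0.157]
contact_force: [-0.2, 0.9, -0.4]
opening: 0.181
```

carry_out(series=[{"dp":[0,0,0],"yaw":0,"jaw":0.1},{"dp":[-0.4,0,-0.02],"yaw":0,"jaw":0.1},{"dp":[-0.8,0,-0.06],"yaw":0,"jaw":0.1},{"dp":[-1.3,0,-0.12],"yaw":0,"jaw":0.1},{"dp":[-1.3,0,-0.12],"yaw":0,"jaw":0.1}])

```text
clock: 23.1
tool_pos: [0.4678, -0.2069, 0.0489]
eef_rot: [-0.69, 0.151, 0.69, 0.157]
contact_force: [-0.3, -0.1, -1.4]
opening: 0.179
```

```bash
python3 - <<'E'
from mir import *
measure('7',np.array([.63,-.283]),(.008,.08),.04)
E
python3 g.py .4985 -.2208 .004
```

```text
top 174 mean [ 0.626  -0.281   0.0142] mid [ 0.6318 -0.2856  0.0163] tilt 9.29 az -20.6 rms 0.003
side 183 mean [ 0.6184 -0.2825  0.0127] mid [ 0.619  -0.2827  0.0143] tilt 9.99 az -31.7 rms 0.0016
[ 0.18  0.9   0.25  2.05 -0.76  0.3  -0.93] 23.2 [ 0.4671 -0.2065  0.0478] open 15.7 F [0.75 0.16 0.1 ] yaw az of y -115.15 tilt(xdir) [-8.0e-04  8.4e-03 -1.0e+00] dp [ 1.454 -0.002 -1.156]
```

carry_out(series=[{"dp":[-0.45,0,-0.1],"yaw":0,"jaw":0.1},{"dp":[-0.9,0,-0.23],"yaw":0,"jaw":0.1},{"dp":[-1.35,0,-0.43],"yaw":0,"jaw":0.1},{"dp":[-1.77,0,-0.65],"yaw":0,"jaw":0.1},{"dp":[-1.77,0,-0.65],"yaw":0,"jaw":0.1}], force=3)

```text
clock: 23.82
tool_pos: [0.4853, -0.2154, 0.1009]
eef_rot: [-0.69, 0.151, 0.691, 0.157]
contact_force: [0.1, -0.1, -0.7]
opening: 0.182
```

```bash
python3 - <<'E'
from mir import *
measure('8',np.array([.628,-.283]),(.006,.08),.05)
E
python3 g.py .4985 -.2208 .004
```

```text
top 146 mean [ 0.6389 -0.2802  0.0177] mid [ 0.6429 -0.2851  0.0215] tilt 25.01 az -18.7 rms 0.0033
side 188 mean [ 0.6205 -0.2851  0.021 ] mid [ 0.6175 -0.2858  0.0243] tilt 25.86 az -28.8 rms 0.0018
[ 0.11  0.83  0.39  1.98 -0.69  0.47 -1.  ] 23.925 [ 0.4843 -0.2148  0.1002] open 16.0 F [ 0.42  0.23 -0.81] yaw az of y -115.15 tilt(xdir) [-0.0017  0.009  -1.    ] dp [ 3.203e+00  3.000e-03 -5.290e-01]
```

carry_out(series=[{"dp":[0,0,0],"yaw":0,"jaw":0.05},{"dp":[0,0,0],"yaw":0,"jaw":0.05},{"dp":[0,0,0],"yaw":0,"jaw":0.05},{"dp":[-0.5,0,0],"yaw":0,"jaw":0.05},{"dp":[-1.0,0,0],"yaw":0,"jaw":0.05}], force=45)

```text
clock: 24.55
tool_pos: [0.4843, -0.2152, 0.1313]
eef_rot: [-0.689, 0.151, 0.691, 0.157]
contact_force: [0.0, -1.0, -0.1]
opening: 0.169
```

carry_out(series=[{"dp":[-0.5,0,0],"yaw":0,"jaw":0.05},{"dp":[-1.0,0,0],"yaw":0,"jaw":0.05},{"dp":[-1.0,0,0],"yaw":0,"jaw":0.05},{"dp":[-1.0,0,0],"yaw":0,"jaw":0.05},{"dp":[-1.0,0,0],"yaw":0,"jaw":0.05}])

```text
clock: 25.18
tool_pos: [0.484, -0.2152, 0.1608]
eef_rot: [-0.688, 0.151, 0.692, 0.157]
contact_force: [-0.1, 0.3, -0.2]
opening: 0.166
```

```bash
python3 - <<'E'
from mir import *
measure('9',np.array([.63,-.283]),(.045,.12),.045)
measure('9',np.array([.63,-.283]),(.045,.12),.032)
E
python3 g.py .4985 -.2208 .004
```

```text
top 115 mean [ 0.6359 -0.2771  0.0753] mid [ 0.6335 -0.2814  0.0776] tilt 29.8 az -26.1 rms 0.0027
side 179 mean [ 0.6199 -0.2856  0.0776] mid [ 0.6193 -0.2844  0.0798] tilt 26.74 az -28.9 rms 0.0016
top 119 mean [ 0.6361 -0.2779  0.0755] mid [ 0.6342 -0.2819  0.0749] tilt 27.87 az -24.0 rms 0.0032
side 158 mean [ 0.6228 -0.2858  0.0766] mid [ 0.6243 -0.2841  0.0766] tilt 26.68 az -28.4 rms 0.0018
[ 0.05  0.74  0.5   1.94 -0.61  0.62 -1.06] 25.375 [ 0.4842 -0.2155  0.1609] open 15.1 F [ 0.19  0.3  -0.52] yaw az of y -115.17 tilt(xdir) [-0.0023  0.0091 -1.    ] dp [ 5.228e+00 -4.000e-03 -5.390e-01]
```

carry_out(series=[{"dp":[0,0,0],"yaw":-1.2,"jaw":0.05},{"dp":[0,0,0],"yaw":-2.7,"jaw":0.05},{"dp":[0,0,0],"yaw":-4.2,"jaw":0.05},{"dp":[0,0,0],"yaw":-5.5,"jaw":0.05},{"dp":[0,0,0],"yaw":-5.5,"jaw":0.05}])

```text
clock: 26.0
tool_pos: [0.4841, -0.2156, 0.1609]
eef_rot: [-0.705, -0.051, 0.706, -0.044]
contact_force: [-0.6, -0.9, -0.9]
opening: 0.166
```

carry_out(series=[{"dp":[0,0,0],"yaw":-1.2,"jaw":0.05},{"dp":[0,0,0],"yaw":-2.7,"jaw":0.05},{"dp":[0,0,0],"yaw":-4.2,"jaw":0.05},{"dp":[0,0,0],"yaw":-5.5,"jaw":0.05},{"dp":[0,0,0],"yaw":-5.5,"jaw":0.05}])

```text
clock: 26.62
tool_pos: [0.4839, -0.2157, 0.1608]
eef_rot: [0.664, 0.248, -0.663, 0.241]
contact_force: [0.1, -0.9, -0.4]
opening: 0.169
```

carry_out(series=[{"dp":[0,0,0],"yaw":-1.2,"jaw":0.05},{"dp":[0,0,0],"yaw":-2.5,"jaw":0.05},{"dp":[0,0,0],"yaw":-3.6,"jaw":0.05},{"dp":[0,0,0],"yaw":-3.8,"jaw":0.05},{"dp":[0,0,0],"yaw":-3.8,"jaw":0.05}])

```text
clock: 27.25
tool_pos: [0.4839, -0.2158, 0.1607]
eef_rot: [0.604, 0.373, -0.601, 0.367]
contact_force: [0.1, 0.6, -1.3]
opening: 0.17
```

```bash
python3 g.py .5379 -.114 .1582
```

```text
[ 0.3   0.68  0.07  1.93 -0.1   0.54 -0.04] 27.25 [ 0.4839 -0.2158  0.1607] open 15.0 F [ 0.14  0.61 -1.27] yaw az of y -26.88 tilt(xdir) [-0.0026  0.0097 -0.9999] dp [ 0.113  0.072 -3.84 ]
```

carry_out(series=[{"dp":[0.05,0.03,-0.5],"yaw":-0.7,"jaw":0.05},{"dp":[0.1,0.05,-1.2],"yaw":-0.7,"jaw":0.05},{"dp":[0.1,0.06,-1.5],"yaw":-0.7,"jaw":0.05},{"dp":[0.1,0.06,-1.5],"yaw":-0.7,"jaw":0.05},{"dp":[0.1,0.06,-1.5],"yaw":-0.7,"jaw":0.05}])

```text
clock: 27.88
tool_pos: [0.5055, -0.1771, 0.1581]
eef_rot: [0.59, 0.395, -0.588, 0.389]
contact_force: [0.5, 0.9, -1.3]
opening: 0.169
```

```bash
python3 - <<'E'
from mir import *
s=r.get_state(); c=np.array(s['tool_pos'])[:2]+.1646*np.array([.386,.9225]); print('expected face',c,s['tool_pos'][2]-.0832)
measure('10',c,(.045,.12),.03)
D=np.load('pics/top10.npz'); g=sampler('top',D['im'])
im=cv2.convertScaleAbs(cv2.imread('pics/top10.png')[180:480,250:650],alpha=1.6,beta=10); im2=cv2.convertScaleAbs(cv2.imread('pics/side10.png')[180:480,250:650],alpha=1.6,beta=10)
cv2.imwrite('pics/m6.png',np.hstack([im,im2]))
E
python3 g.py .5379 -.114 .1582
```

```text
expected face [ 0.56899996 -0.02527646] 0.07489822152527534
top 203 mean [ 0.5681 -0.0297  0.0764] mid [ 0.5685 -0.0311  0.0778] tilt 25.83 az 67.7 rms 0.0037
side 42 mean [ 0.5632 -0.0305  0.0756] mid [ 0.5642 -0.0279  0.074 ] tilt 26.59 az 68.7 rms 0.0008
[ 0.22  0.69  0.06  1.92 -0.09  0.54 -0.06] 27.975 [ 0.5054 -0.1773  0.1581] open 14.9 F [ 0.03 -0.34 -0.58] yaw az of y -22.75 tilt(xdir) [-0.0028  0.0091 -1.    ] dp [ 0.013  0.182 -2.365]
```

View pics/m6.png

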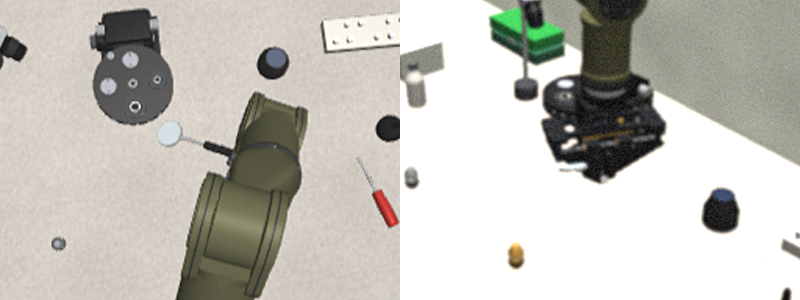

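The top crop shows the disc at (169,133), its stem pointing along the camera azimuth, and nothing else disturbed. A masked fit will give the tilt and centre more accurately.

```bash
cat > fit.py <<'E'
from h import *
def disc(tag,c,z,n='top'):
    D=np.load(f'pics/{n}{tag}.npz'); im=D['im'];P=D['P']; u,v=proj(n,np.array([*c,z])); u,v=int(round(u)),int(round(v))
    ref=np.median(im[v-2:v+3,u-2:u+3].reshape(-1,3),0).astype(float); m=(np.abs(im.astype(float)-ref).max(2)<28).astype('u1')
    _,lab,st,ce=cv2.connectedComponentsWithStats(m,connectivity=4); k=lab[v,u]; M=(lab==k).astype('u1'); M=cv2.morphologyEx(M,cv2.MORPH_OPEN,np.ones((3,3),'u1'))
    cnt=max(cv2.findContours(M,cv2.RETR_EXTERNAL,cv2.CHAIN_APPROX_NONE)[0],key=cv2.contourArea); mo=cv2.moments(M,True); cu,cv_=mo['m10']/mo['m00'],mo['m01']/mo['m00']
    E=cv2.erode(M,np.ones((3,3),'u1'))>0; q=P[E]; c0=ray(n,cu,cv_,z)[:2]
    A_=np.c_[q[:,:2]-c0,np.ones(len(q))]; co=np.linalg.lstsq(A_,q[:,2],rcond=None)[0]; nn=np.array([-co[0],-co[1],1]);nn/=np.linalg.norm(nn)
    print(n,'pix',M.sum(),E.sum(),'centre',c0.round(4),'z there',co[2].round(4),'tilt',np.degrees(np.arccos(nn[2])).round(2),'az',np.degrees(np.arctan2(nn[1],nn[0])).round(1),'rms',(q[:,2]-A_@co).std().round(4),'minAreaRect',cv2.minAreaRect(cnt))
E
python3 - <<'E'
from fit import *
disc('10',(.5685,-.029),.076)
disc('9',(.634,-.282),.077)
for k in range(4):
    snap('top','t%d'%k); disc('t%d'%k,(.5685,-.029),.076)
E
```

```text
top pix 112631 102273 centre [0.4787 0.05  ] z there 0.0102 tilt 0.74 az -13.7 rms 0.1058 minAreaRect ((255.50003051757812, 232.99996948242188), (299.99993896484375, 510.99993896484375), 90.0)
top pix 106 56 centre [ 0.6388 -0.2801] z there 0.0719 tilt 75.48 az -15.3 rms 0.0292 minAreaRect ((346.0, 179.5), (9.0, 12.0), 90.0)Traceback (most recent call last):
  File "<stdin>", line 5, in <module>
  File "fit.py", line 3, in disc
    D=np.load(f'pics/{n}{tag}.npz'); im=D['im'];P=D['P']; u,v=proj(n,np.array([*c,z])); u,v=int(round(u)),int(round(v))
    fid = stack.enter_context(open(os.fspath(file), "rb"))
                              ~~~~^^^^^^^^^^^^^^^^^^^^^^^
FileNotFoundError: [Errno 2] No such file or directory: 'pics/topt0.npz'
```

```bash
cat > fit.py <<'E'
from h import *
def disc(c,n='top',k=5,az=67.3,tilt=27.3):
    c=np.array(c); a,t=np.radians([az,tilt]); nn=np.array([np.sin(t)*np.cos(a),np.sin(t)*np.sin(a),np.cos(t)])
    Ps=np.concatenate([cloud(n,vision.snapshot(n)[1]).reshape(-1,3) for _ in range(k)])
    for it in range(6):
        d=(Ps-c)@nn; rad=np.linalg.norm(Ps-c-np.outer(d,nn),axis=1); q=Ps[(abs(d)<.007)&(rad<.024)]
        c2=q.mean(0); nn=np.linalg.svd(q-c2,full_matrices=False)[2][2]; nn*=np.sign(nn[2])
        d=(Ps-c2)@nn; b=Ps[(abs(d)<.007)&(np.linalg.norm(Ps-c2,axis=1)<.034)]; 
        h=np.array([nn[1],-nn[0],0]);h/=np.linalg.norm(h); g=np.cross(nn,h)
        s1=(b-c2)@h; s2=(b-c2)@g; c=c2+h*(np.percentile(s1,1)+np.percentile(s1,99))/2+g*(np.percentile(s2,2)+np.percentile(s2,98))/2 if it<5 else c
    print(n,len(q),'c',c.round(4),'meanpt',c2.round(4),'tilt',np.degrees(np.arccos(nn[2])).round(2),'az',np.degrees(np.arctan2(nn[1],nn[0])).round(1),'ext',np.ptp(np.percentile(s1,[1,99])).round(4),np.ptp(np.percentile(s2,[1,99])).round(4))
E
python3 - <<'E'
from fit import *
disc((.568,-.029,.0755)); disc((.568,-.029,.0755),'side')
E
python3 g.py .5379 -.114 .1582
```

```text
top 741 c [ 0.5677 -0.032   0.078 ] meanpt [ 0.5673 -0.0322  0.0782] tilt 25.62 az 67.3 ext 0.0522 0.06
side 245 c [ 0.5569 -0.043   0.0818] meanpt [ 0.555  -0.0437  0.0824] tilt 22.55 az 69.7 ext 0.0511 0.059
[ 0.22  0.69  0.06  1.92 -0.09  0.54 -0.06] 28.525 [ 0.5058 -0.1764  0.1581] open 14.9 F [-0.34 -0.43 -1.5 ] yaw az of y -22.68 tilt(xdir) [-0.0026  0.0097 -0.9999] dp [ 0.013  0.184 -2.333]
```

```bash
python3 - <<'E'
from h import *
def pl(q):
    c=q.mean(0); n=np.linalg.svd(q-c,full_matrices=False)[2][2]; n*=np.sign(n[2]); return c.round(4),np.degrees(np.arccos(n[2])).round(2),np.degrees(np.arctan2(n[1],n[0])).round(1)
for n in('top','side'):
    P=np.load(f'pics/{n}0.npz')['P'].reshape(-1,3)
    for nm,c,z,rr in(('bench',(.52,-.05),0,.06),('turret',(.649,.042),.176,.07),('disc flat',(.627,-.283),.0105,.024)):
        m=(np.hypot(P[:,0]-c[0],P[:,1]-c[1])<rr)&(abs(P[:,2]-z)<.01); print(n,nm,m.sum(),pl(P[m]))
Ps=[]; 
for _ in range(4): Ps.append(cloud('top',vision.snapshot('top')[1]).reshape(-1,3))
P=np.concatenate(Ps); a=np.radians(67.3); e=np.array([np.cos(a),np.sin(a)]); l=np.array([-e[1],e[0]])
o=r.get_state()['tool_pos'][:2]; s=(P[:,:2]-o)@e; t=(P[:,:2]-o)@l; m=(abs(t)<.006)&(s>.09)&(s<.215)&(P[:,2]>.03)&(P[:,2]<.14)
# profile along handle axis
for b in np.arange(.09,.215,.005):
    k=m&(s>=b)&(s<b+.005); print(round(b*1000),k.sum(),np.median(P[k,2]).round(4) if k.any() else '')
m2=(s>.13)&(s<.2)&(abs(t)<.05)&(P[:,2]>.045)&(P[:,2]<.11); print('t range',np.percentile(t[m2],[0.5,2,50,98,99.5]).round(4))
E
```

```text
top bench 988 (array([ 0.5195, -0.05  ,  0.0007]), np.float64(0.18), np.float64(-9.7))
top turret 1452 (array([0.6513, 0.0438, 0.1766]), np.float64(0.25), np.float64(-111.6))
top disc flat 154 (array([ 0.6266, -0.283 ,  0.0115]), np.float64(2.39), np.float64(-166.7))
side bench 805 (array([ 0.5187, -0.0514, -0.0009]), np.float64(0.07), np.float64(166.0))
side turret 777 (array([0.65  , 0.0418, 0.1749]), np.float64(0.65), np.float64(-160.3))
side disc flat 159 (array([ 0.6268, -0.283 ,  0.0095]), np.float64(1.04), np.float64(29.1))
90 8 0.1118
95 16 0.1074
100 8 0.1031
105 16 0.1043
110 8 0.1004
115 16 0.0985
120 8 0.0965
125 15 0.0936
130 16 0.0922
135 22 0.0867
140 26 0.0849
145 20 0.0839
150 21 0.081
155 21 0.0766
160 26 0.0759
165 23 0.0723
170 20 0.07
175 21 0.0694
180 18 0.065
185 1 0.0612
190 0 
195 0 
200 0 
205 0 
210 0 
t range [-0.0277 -0.0262 -0.0012  0.0239  0.0255]
```

The masked profile puts the disc centre 163 mm ahead of the TCP at z≈0.075. Tilt estimates range from 25.6° to 28°, and geometry gives 27.2°, so the angle is acceptable. Sliding it in under the bore.

carry_out(series=[{"dp":[0,0.04,-0.6],"yaw":0,"jaw":0.05},{"dp":[0,0.08,-1.2],"yaw":0,"jaw":0.05},{"dp":[0,0.13,-1.8],"yaw":0,"jaw":0.05},{"dp":[0,0.167,-2.3],"yaw":0,"jaw":0.05},{"dp":[0,0.167,-2.37],"yaw":0,"jaw":0.05}])

```text
clock: 29.35
tool_pos: [0.5387, -0.1108, 0.1585]
eef_rot: [0.589, 0.396, -0.587, 0.389]
contact_force: [-0.6, -0.7, -1.3]
opening: 0.167
```

carry_out(series=[{"dp":[0,0,0],"yaw":0,"jaw":0.05},{"dp":[0,0,0],"yaw":0,"jaw":0.05},{"dp":[0,0,0],"yaw":0,"jaw":0.05},{"dp":[0,0,0],"yaw":0,"jaw":0.05},{"dp":[0,0,0],"yaw":0,"jaw":0.05}])

```text
clock: 29.98
tool_pos: [0.5386, -0.1111, 0.1586]
eef_rot: [0.589, 0.396, -0.587, 0.389]
contact_force: [0.0, -0.8, -0.4]
opening: 0.169
```

```bash
python3 g.py .5379 -.1127 .158; python3 - <<'E'
from h import *
for n in('top','side'): 
    im,d,P=snap(n,n+'11')
    if n=='top':
        o=r.get_state()['tool_pos'][:2]; a=np.radians(67.3); e=np.array([np.cos(a),np.sin(a)]); l=np.array([-e[1],e[0]])
        p=P.reshape(-1,3); s=(p[:,:2]-o)@e; t=(p[:,:2]-o)@l; m=(abs(t)<.007)&(p[:,2]<.14)&(p[:,2]>.03)
        for b in np.arange(.07,.2,.01):
            k=m&(s>=b)&(s<b+.01); print(round(b*1000),k.sum(),np.median(p[k,2]).round(4) if k.any() else '',end='; ')
        for c in((.601,.0365),(.6543,-.006)):
            k=np.hypot(p[:,0]-c[0],p[:,1]-c[1])<.015; print('head',np.median(p[k,2]))
a=[cv2.convertScaleAbs(cv2.imread(f'pics/{n}11.png')[y:y+300,x:x+400],alpha=1.6,beta=10) for n,x,y in(('top',250,180),('side',300,150))]
cv2.imwrite('pics/m7.png',np.hstack(a))
E
```

```text
[ 0.08  0.71  0.08  1.88 -0.11  0.57 -0.16] 29.975 [ 0.5386 -0.1111  0.1586] open 14.9 F [ 0.05 -0.84 -0.37] yaw az of y -22.54 tilt(xdir) [-0.0022  0.0103 -0.9999] dp [0.018 0.    0.059]
70 16 0.1247; 80 10 0.12; 90 6 0.1079; 100 5 0.1048; 110 6 0.0976; 120 6 0.0936; 130 1 0.0907; 140 0 ; 150 0 ; 160 0 ; 170 0 ; 180 0 ; 190 0 ; head 0.18551179629901027
head 0.18588148978044083
```

View pics/m7.png

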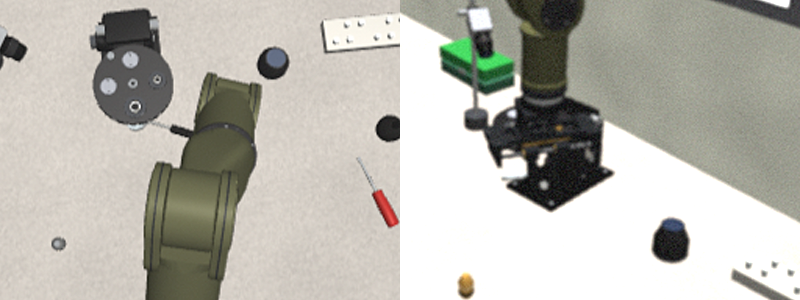

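The top crop shows the mirror's edge just peeking out at (138,126) beneath the front bore, both cells flat and the bystanders unmoved. I'll trim the 1.8 mm overshoot, settle and hand in.

carry_out(series=[{"dp":[0.02,0,0.06],"yaw":0,"jaw":0.05},{"dp":[0.02,0,0.06],"yaw":0,"jaw":0.05},{"dp":[0.02,0,0.06],"yaw":0,"jaw":0.05},{"dp":[0.02,0,0.06],"yaw":0,"jaw":0.05},{"dp":[0.02,0,0.06],"yaw":0,"jaw":0.05}])

```text
clock: 30.7
tool_pos: [0.5379, -0.1125, 0.1579]
eef_rot: [0.589, 0.396, -0.587, 0.389]
contact_force: [0.3, -0.1, -0.8]
opening: 0.171
```

```bash
python3 g.py .5379 -.1127 .158; python3 -c "
from plant import r; print(r.finish_job())"
```

```text
[ 0.08  0.71  0.08  1.88 -0.11  0.56 -0.16] 30.7 [ 0.5379 -0.1125  0.1579] open 15.0 F [ 0.25 -0.08 -0.81] yaw az of y -22.51 tilt(xdir) [-0.0022  0.0103 -0.9999] dp [-0.003  0.001  0.006]
the job is handed in; nothing more can be done
None
```

The job is handed in at 30.7 s: both cells are in their bores and the mirror is held under the front bore, angled towards the camera. I couldn't check the reflected ring itself, because the inspection camera's picture isn't available.

- **Cells:** I dropped the large cell into the front bore first, then the small cell into the side bore. Neither met noticeable force going in. At the last look their head tops read 0.1855 m and 0.1859 m against the expected 0.185 m, and the top picture shows both flat.
- **Mirror:** At 3–4 N from mid-handle it stayed level. I regripped near the tail end of the handle, let it pivot nose-down with its edge on the bench, and clamped it at 45 N. The gripper ended within 0.3 mm of its planned pose, which puts the face centre at the view point to within a few mm by my estimate. The face looks along azimuth 67.5°, and I estimated the camera at 67–68°.
- **Checks that disagreed:** The tilt estimates did not agree. Geometry gave about 27.2° and the height profile 27.5–28°, but plane fits to the disc's depth readings ranged from 25.6° to 29.8°. The side camera's last fit, 22.6°, was partly blocked and I discarded it. The target is 27.5°. Under the turret the disc is hidden, so I checked the final angle only by the stem, whose height profile matched the one before the slide to about 1 mm.
- **Bystanders:** None of the loose things visible in the pictures appeared to have moved.

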